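Set the mirror's rotation stage to its index

TASK

Two rotation stages stand on the breadboard, one carrying a mirror mount and the other an upright lens tube. Turn the table of the mirror's stage until the black line on it meets the line on its index block, and let go. Leave the lens's stage set as it is.

Things in the scene. Friction and masses are not known exactly. Their poses are not given: they have to be found in the camera images.
- mirror_stage: Base of the mirror's rotation stage: black plate 84 x 72 x 12 mm, fixed. Origin on the table's turning axis, on the breadboard surface; z up; plate from x = -48 to +36 mm. An aluminium index block, 11 x 14 mm, top at 26 mm with a black line along x, stands on it at x = -39.5 mm, y = 0. The round aluminium table, 64 mm across, turns on it; its top is 26.5 mm above the breadboard.
- mirror_table (a joint): Angle of the mirror's table in rad, positive anticlockwise from above; 0 when its black radial line (2.5 x 14 mm, at the rim in front of the mirror's face) points at the index block. Table axes are mirror_stage's turned by this angle about z. Starts at 0.55 to 1.35; stops at -2 and 2; light friction 0.04 N m, stays where left. Thin grey ticks are mere graduations.
- stage_mirror: Black mirror mount fixed on that table. Its -x is where the silver face and the table's line point; origin 26.5 mm above the breadboard, 8 mm in +x from the turning axis. Upright part 20 mm thick, 38 mm wide (y), top 72 mm above the breadboard, centred on the axis; two brass adjusters stick out behind (+x). Its side faces (y = -19, +19 mm) are clear: gripped across them it turns the table.
- lens_line (a point): Outer end of the black line on the other stage's table; that stage is alike but carries an upright black lens tube, 30 x 40 mm, on its axis. The point is 31 mm from the axis, 26.5 mm up. Leave it so. Between the two stages stands a fixed post 0.8 m tall (x 0.50, y 0.20) with a yellow meter hanging on its left front; go round them. A 0.3 m instrument stands at the right (y below -0.07).

How it is judged:
At the end, for the whole second after the job is handed in: The line on the mirror's table stands within 10 degrees of the line on its index block and is at rest; the lens's table is within 5 mm, at its rim, of where it was set (value of joint mirror_table between -0.175 and 0.175 rad and velocity of joint mirror_table between -0.05 and 0.05 rad/s and distance of lens_line from where it was at the start of the episode below 0.005 m); the robot touches nothing.
It fails at once if the table of the lens's stage is turned by more than 5 mm at its rim (distance of lens_line from where it was at the start of the episode above 0.005 m).
It also fails if it takes over 34 s, if anything falls off the work surface, if the arm or the gripper's body presses on something with over 40 N, if the wrist force passes 120 N, or if a joint passes its speed limit or range.

ROBOT

A 6-joint arm with a two-finger parallel gripper is mounted at the origin on a cart in front of the work surface, level with it; the furniture and walls round the work are solid. World frame = base frame: x ahead of the robot, y to its left, z up, the work surface at z = 0. Lengths are in m, angles in rad, forces in N, time in s.
With the tool pointing down it reaches from about 0.275 to 0.75 m from the base axis. Payload 10.2 kg.
Tool frame: the origin (TCP) lies midway between the tips of the shut fingers; the grasp point (between the pads) lies 19 mm behind it; z points along the fingers, y is the line along which they close (so a half turn about z gives the same grasp; the last joint's range is limited). The gripper opens to 88 mm and grips with 3 to 60 N. Pads are 18 mm wide; open, the fingers measure 123 mm over their backs; the gripper's body (75 mm by 187 mm) begins 45 mm behind the grasp point.
Start: joints at [0.896, 0.313, 1.498, -0, 1.331, -0.223], TCP at [0.229, 0.472, 0.239] pointing down, gripper open.
Joint ranges: [-2.94, 2.94], [-0.97, 2.17], [0.19, 2.56], [-1.23, 4.37], [0.02, 3.11], [-2.88, 2.88]. Speed limits (rad/s): [2.39, 2.39, 3.01, 3.14, 3.14, 3.14].

INTERFACE

Orientations are given as a unit quaternion [w, x, y, z].
In Python, from bench import * gives the robot as it stands. The module is installed in compiled form; this text tells all that it offers.
- The arm moves only by the shell command python3 -m pendant 'ROWS' [FORCE]. ROWS is JSON, a list of rows, each an object with "gripper": the closure, from -1 (fully open) to 1 (shut); "translation": the shift along the world's x, y, z in m, a list of three; "angular": the turn, a rotation vector about the world's x, y, z in rad, a list of three. In form: [{"gripper": gripper, "translation": [x, y, z], "angular": [ax, ay, az]}, ...]. A call has 1 to 20 rows; each row shifts and turns the commanded pose from where the row before left it; what a row does not reach is not made up. A row lasts 1/12 s, in which the tool goes at most 41.7 mm and 7.16 degrees, less where a joint would pass 70% of its speed; a pose out of reach is approached as far as the arm can. A call with a gripper value outside its range is refused whole. The fingers move at their own pace and stop on an object; FORCE is the grip in N (left out, the last holds). Time passes only in rows, so rows that do not move let the fingers close. It gives the time, the measured TCP pose, the force, the opening and the grip force at its end, in the units of the state.
- get_state(): the state, without advancing time (a new reading comes with each control period).
- capture(name): name is "side" or "top" or "wrist"; returns a dict with "pixels" (384x512x3 uint8, red, green, blue), "fx", "fy", "cx", "cy" (pixels), "world_from_camera" (4x4, takes a point from camera to world coordinates); the wrist camera has in their place "hand_eye" (4x4, takes a point from camera to tool coordinates, whose origin is the TCP and whose axes are the flange's). Camera axes: x right, y up, looking along -z (the intrinsics and any distortion apply to the point x, -y, -z); pixel columns grow to the right and rows downward; lengths in m; the calibration is good to about 2 mm. A picture is of the moment at which its call begins: read the wrist's pose just before it. There is no depth.
- job_done(): hands the job in; it is judged then, once.
The state is a dict: "time_s": time; "joint_pos": joint angles; "dq": joint speeds; "effort": joint torques, N m; "position": TCP position; "orientation": TCP orientation; "contact_force": force on the tool from outside, world axes, zero at the start; "wrist_torque": the same for the moment, N m; "finger_gap": finger opening in m; "grip_force": force on a finger pad.
Only numpy, scipy, OpenCV 4.12 (cv2) and the standard library are available. Lean on these libraries where they do the work, as an engineer would, in place of code of your own. Each camera call takes 0.05 s, during which the arm holds its last target. There are 200 camera calls.

## Working session

There is one attempt and no reset: what is moved stays moved. The work goes in short steps, Python scripts to look and compute and a shell command to move; the robot and the scene stay as the last step left them, time stands still between calls to the robot, and variables do not carry over. Pictures are saved under pics/ and viewed, at most 10 in all, crops included, and the job is handed in when it is done.

```bash
mkdir -p pics; python3 - <<'E'
from bench import *
import cv2,numpy as np
s=get_state();print(s['time_s'],s['position'],s['orientation'],s['finger_gap'])
for n in('top','side'):
    c=capture(n);cv2.imwrite(f'pics/{n}1.png',c['pixels'][:,:,::-1])
    print(n,c['fx'],c['fy'],c['cx'],c['cy'],[k for k in c]);print(np.round(c['world_from_camera'],3))
E
```

```text
0.0 [0.22905539 0.47213195 0.23816347] [-2.75809325e-04  2.23966466e-01  9.74596639e-01 -5.81391135e-04] 0.08831774383351411
top 496.89504675235685 496.89504675235685 257.3970256154876 186.48107928446748 ['pixels', 'fx', 'fy', 'cx', 'cy', 'world_from_camera']
[[-0.019  0.998 -0.061  0.406]
 [-1.    -0.019  0.011  0.226]
 [ 0.01   0.061  0.998  1.094]
 [ 0.     0.     0.     1.   ]]
side 463.40621330761957 463.40621330761957 258.436835303504 190.78379407851114 ['pixels', 'fx', 'fy', 'cx', 'cy', 'world_from_camera']
[[ 0.697  0.582 -0.419  0.118]
 [-0.717  0.58  -0.388 -0.099]
 [ 0.017  0.571  0.821  0.767]
 [ 0.     0.     0.     1.   ]]
```

View pics/top1.png

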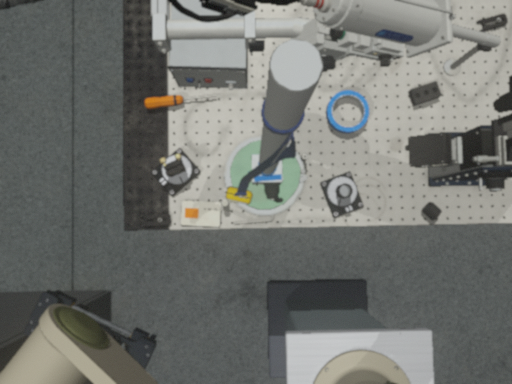

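View pics/side1.png

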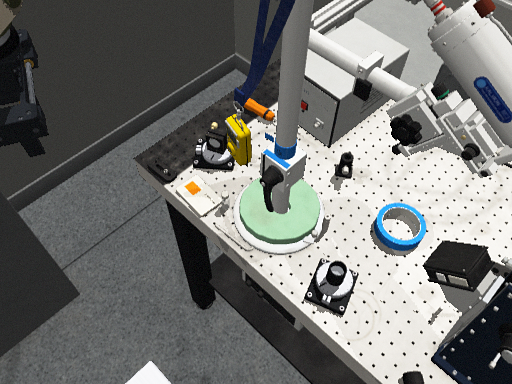

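The mirror's stage shows at about (177,170) in the top view and the lens stage at (342,194). The post and yellow meter lie between them. I'll zoom in on the mirror in both views.

```bash
cat > h.py <<'E'
import numpy as np
def world(c,u,v,z):
    T=c['world_from_camera'];d=T[:3,:3]@np.array([(u-c['cx'])/c['fx'],-(v-c['cy'])/c['fy'],-1.]);o=T[:3,3]
    return o+d*(z-o[2])/d[2]
def pix(c,p):
    T=c['world_from_camera'];q=T[:3,:3].T@(np.asarray(p)-T[:3,3])
    return c['cx']+c['fx']*q[0]/-q[2],c['cy']-c['fy']*q[1]/-q[2]
E
python3 - <<'E'
from bench import *
from h import *
import cv2
a=capture('top');b=capture('side')
A=cv2.resize(a['pixels'][140:200,145:210],None,fx=8,fy=8,interpolation=cv2.INTER_CUBIC)
B=cv2.resize(b['pixels'][115:185,180:260],None,fx=3,fy=3,interpolation=cv2.INTER_CUBIC)
B=B[:480]; im=np.zeros((480,520+240,3),np.uint8);im[:,:520]=A;im[:B.shape[0],520:760]=B
cv2.imwrite('pics/z1.png',im[:,:,::-1]);print(world(a,177,170,.03),world(a,342,194,.03))
E
```

```text
[0.50994398 0.38575323 0.03      ] [0.45171727 0.03275236 0.03      ]
```

View pics/z1.png

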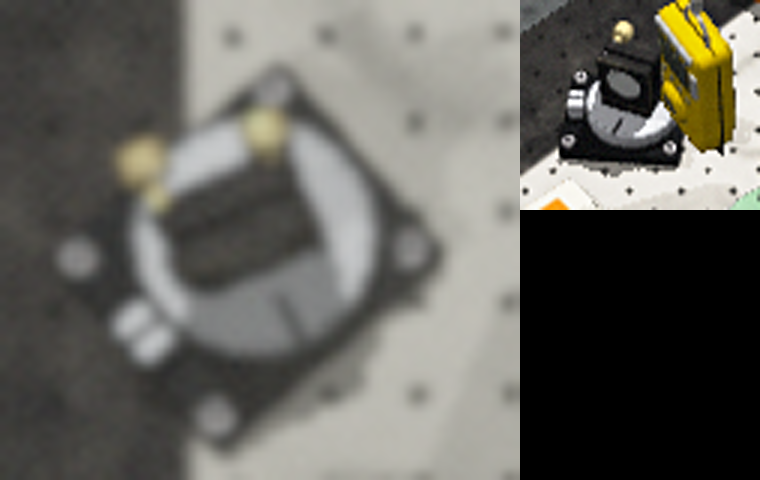

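The block is at zoom (145,330), the table centre at about (254,234), and the line runs (278,295)–(303,342). I'll compute the angles and triangulate the meter.

```bash
python3 - <<'E'
from bench import *
from h import *
from scipy.optimize import least_squares
a=capture('top');b=capture('side');s=get_state()
f=lambda x,y,z:world(a,145+(x-3.5)/8,140+(y-3.5)/8,z)
c=f(254,234,.0265);blk=f(145,330,.026);l1=f(278,295,.0265);l2=f(303,342,.0265)
sc=[f(x,y,.014) for x,y in((272,88),(410,250),(215,415),(78,258))]
print(c,blk,l1,l2,'\nscrews',np.round(sc,3),np.mean(sc,0))
an=lambda d:np.degrees(np.arctan2(d[1],d[0]))
print('block',an(blk-c),np.linalg.norm(blk-c),'line',an((l1+l2)/2-c),'plate edges',an(sc[3]-sc[0]),an(sc[2]-sc[1]),an(sc[3]-sc[2]))
def tri(u,v):return least_squares(lambda p:np.r_[np.subtract(pix(a,p),u),np.subtract(pix(b,p),v)],[.48,.27,.1]).x
print('meter top?',tri((240,195),(236,120)),tri((230,194),(228,120)),tri((230,194),(245,164)))
for z in (.05,.1,.15,.2): print(z,world(a,227,190,z)[:2],world(a,240,203,z)[:2],'side bot',world(b,245,165,z)[:2],'top',world(b,232,117,z)[:2])
h=s['orientation'];from scipy.spatial.transform import Rotation as R
print(R.from_quat(h[[1,2,3,0]] if hasattr(h,'shape') else [h[1],h[2],h[3],h[0]]).as_matrix().round(2))
E
```

```text
[0.51287828 0.38773097 0.0265    ] [0.48756452 0.417289   0.026     ] [0.49629439 0.38144614 0.0265    ] [0.48350384 0.37486575 0.0265    ] 
screws [[0.554 0.384 0.014]
 [0.509 0.347 0.014]
 [0.465 0.401 0.014]
 [0.508 0.437 0.014]] [0.50911212 0.39243388 0.014     ]
block 130.577046512451 0.03891932053322398 line -157.3793409815647 plate edges 130.6290328548931 129.48123775484896 40.2671910587928
meter top? [0.44150868 0.24739103 0.26774728] [0.44321988 0.26544327 0.25305659] [0.45895664 0.26154872 0.13404904]
0.05 [0.46386042 0.27825037] [0.43602235 0.25141122] side bot [0.50941176 0.30152176] top [0.58067388 0.41221248]
0.1 [0.46110475 0.27575822] [0.43460055 0.25020507] side bot [0.48213702 0.27359497] top [0.54842909 0.37656576]
0.15 [0.45834907 0.27326606] [0.43317874 0.24899891] side bot [0.45486228 0.24566817] top [0.51618431 0.34091905]
0.2 [0.4555934 0.2707739] [0.43175694 0.24779276] side bot [0.42758754 0.21774138] top [0.48393952 0.30527233]
[[-0.9   0.44 -0.  ]
 [ 0.44  0.9  -0.  ]
 [ 0.   -0.   -1.  ]]
```

```bash
python3 - <<'E'
from bench import *
import cv2,numpy as np
a=capture('top');b=capture('side')
A=cv2.resize(a['pixels'][130:225,215:315],None,fx=4,fy=4,interpolation=cv2.INTER_CUBIC)
B=cv2.resize(b['pixels'][85:185,190:285],None,fx=4,fy=4,interpolation=cv2.INTER_CUBIC)
im=np.zeros((400,780,3),np.uint8);im[:380,:400]=A;im[:,400:780]=B
cv2.imwrite('pics/z2.png',im[:,:,::-1])
E
```

```text
(no output)
```

View pics/z2.png

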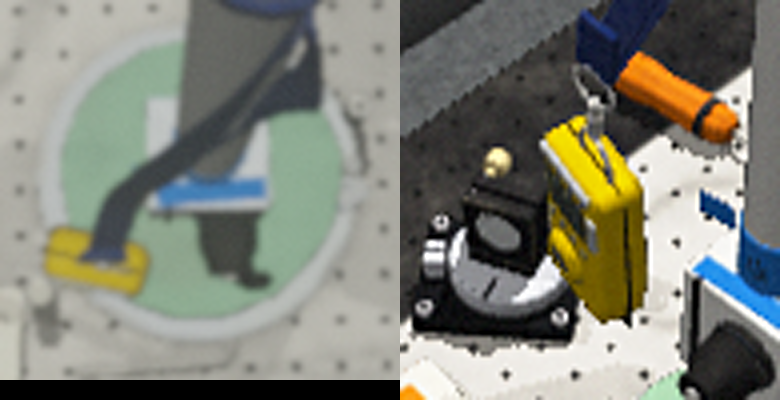

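The meter is near (0.45, 0.26), z 0.13–0.26. The mirror's axis is at (0.513, 0.388) and the plate agrees with that. The line is about 71° off the block, so the table needs roughly a −71° turn. I'll move above the mirror with the fingers aligned across its sides.

```bash
python3 -m pendant '[{"gripper":-1,"translation":[0.0142,-0.0042,0],"angular":[0,0,0.042]},{"gripper":-1,"translation":[0.0142,-0.0042,0],"angular":[0,0,0.042]},{"gripper":-1,"translation":[0.0142,-0.0042,0],"angular":[0,0,0.042]},{"gripper":-1,"translation":[0.0142,-0.0042,0],"angular":[0,0,0.042]},{"gripper":-1,"translation":[0.0142,-0.0042,0],"angular":[0,0,0.042]},{"gripper":-1,"translation":[0.0142,-0.0042,0],"angular":[0,0,0.042]},{"gripper":-1,"translation":[0.0142,-0.0042,0],"angular":[0,0,0.042]},{"gripper":-1,"translation":[0.0142,-0.0042,0],"angular":[0,0,0.042]},{"gripper":-1,"translation":[0.0142,-0.0042,0],"angular":[0,0,0.042]},{"gripper":-1,"translation":[0.0142,-0.0042,0],"angular":[0,0,0.042]},{"gripper":-1,"translation":[0.0142,-0.0042,0],"angular":[0,0,0.042]},{"gripper":-1,"translation":[0.0142,-0.0042,0],"angular":[0,0,0.042]},{"gripper":-1,"translation":[0.0142,-0.0042,0],"angular":[0,0,0.042]},{"gripper":-1,"translation":[0.0142,-0.0042,0],"angular":[0,0,0.042]},{"gripper":-1,"translation":[0.0142,-0.0042,0],"angular":[0,0,0.042]},{"gripper":-1,"translation":[0.0142,-0.0042,0],"angular":[0,0,0.042]},{"gripper":-1,"translation":[0.0142,-0.0042,0],"angular":[0,0,0.042]},{"gripper":-1,"translation":[0.0142,-0.0042,0],"angular":[0,0,0.042]},{"gripper":-1,"translation":[0.0142,-0.0042,0],"angular":[0,0,0.042]},{"gripper":-1,"translation":[0,0,0],"angular":[0,0,0]}]'
python3 - <<'E'
from bench import *
import cv2,numpy as np
s=get_state();print(s['position'],s['orientation'],s['contact_force'])
w=capture('wrist');b=capture('side')
print(w['fx'],w['cx'],w['cy'],w['hand_eye'].round(3).tolist(),w.keys())
im=np.zeros((384,800,3),np.uint8);im[:,:512]=w['pixels'];im[:,512:]=b['pixels'][:,90:378]
cv2.imwrite('pics/w1.png',im[:,:,::-1])
E
```

```text
time_s: 2.07
position: [0.5008, 0.3915, 0.2381]
orientation: [-0.0, -0.172, 0.985, -0.0]
contact_force: [0.4, 0.2, -0.7]
finger_gap: 0.0881
grip_force: 0.0
[0.50083942 0.39145346 0.23807973] [-5.08772669e-05 -1.71962049e-01  9.85103540e-01 -2.57167136e-04] [ 0.365338    0.17071303 -0.73334534]
272.5361983865461 254.91213923607813 194.8800200179644 [[-0.0, 0.956, 0.294, 0.076], [1.0, 0.0, -0.0, -0.001], [-0.0, 0.294, -0.956, -0.146], [0.0, 0.0, 0.0, 1.0]] dict_keys(['pixels', 'fx', 'fy', 'cx', 'cy', 'hand_eye'])
```

View pics/w1.png

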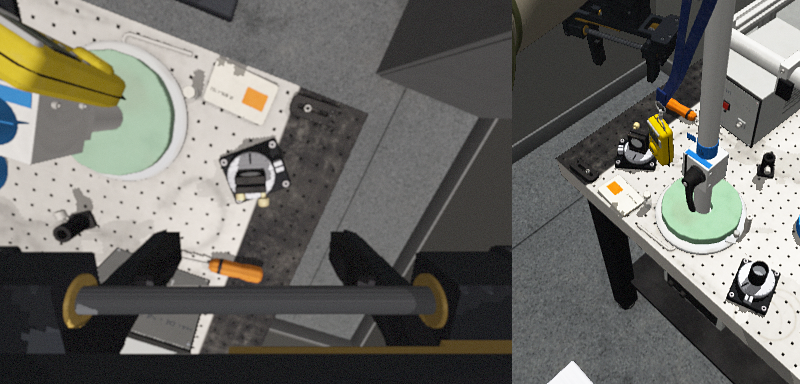

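The wrist view shows the mirror at (255,180), laterally centred between the fingers, with the meter clear at the left. I'll centre over the axis, add the remaining turn, and descend partway.

```bash
python3 -m pendant '[{"gripper":-1,"translation":[0.004,-0.001,0],"angular":[0,0,0.015]},{"gripper":-1,"translation":[0.004,-0.001,0],"angular":[0,0,0.015]},{"gripper":-1,"translation":[0.004,-0.001,0],"angular":[0,0,0.01]},{"gripper":-1,"translation":[0,0,-0.015],"angular":[0,0,0]},{"gripper":-1,"translation":[0,0,-0.015],"angular":[0,0,0]},{"gripper":-1,"translation":[0,0,-0.015],"angular":[0,0,0]},{"gripper":-1,"translation":[0,0,-0.015],"angular":[0,0,0]},{"gripper":-1,"translation":[0,0,-0.015],"angular":[0,0,0]},{"gripper":-1,"translation":[0,0,-0.015],"angular":[0,0,0]},{"gripper":-1,"translation":[0,0,-0.01],"angular":[0,0,0]},{"gripper":-1,"translation":[0,0,0],"angular":[0,0,0]},{"gripper":-1,"translation":[0,0,0],"angular":[0,0,0]}]'
cat > wv.py <<'E'
from bench import *
import cv2,numpy as np,sys
from scipy.spatial.transform import Rotation as R
def wcap():
    s=get_state();w=capture('wrist');q=s['orientation']
    T=np.eye(4);T[:3,:3]=R.from_quat([q[1],q[2],q[3],q[0]]).as_matrix();T[:3,3]=s['position']
    w['world_from_camera']=T@w['hand_eye'];return s,w
if __name__=='__main__':
    s,w=wcap();b=capture('side')
    im=np.zeros((600,800,3),np.uint8)
    im[:600,:512]=cv2.resize(w['pixels'][100:300,170:341],(512,600),interpolation=cv2.INTER_CUBIC)
    im[:384,512:]=b['pixels'][:,90:378]
    cv2.imwrite('pics/%s.png'%sys.argv[1],im[:,:,::-1])
E
python3 wv.py w2
```

```text
time_s: 3.17
position: [0.5111, 0.3896, 0.1389]
orientation: [-0.0, -0.192, 0.981, -0.0]
contact_force: [-0.5, 0.2, -0.3]
finger_gap: 0.088
grip_force: 0.0
```

View pics/w2.png

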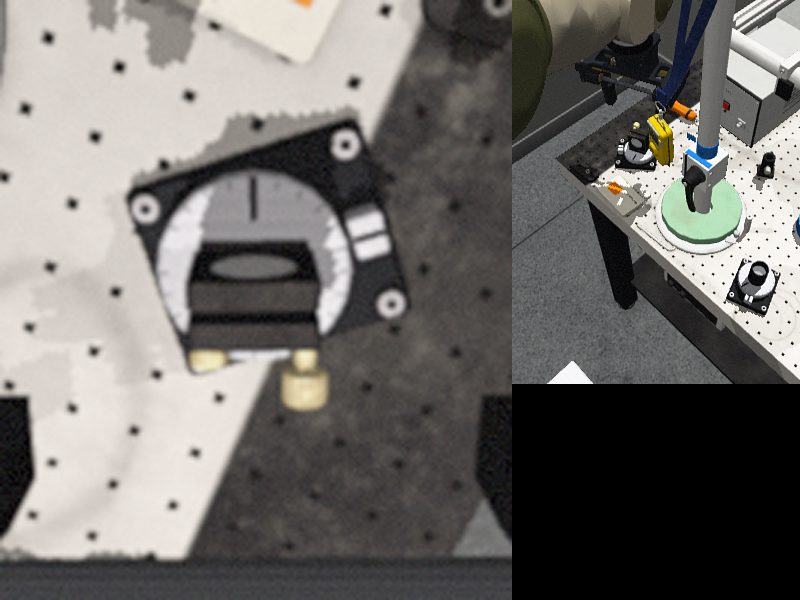

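The wrist view shows the mirror square to the tool: its line is at zoom (253,177–220) pointing straight up, the block at (367,233), and the mount's sides at columns 190 and 320. I'll get its position from this.

```bash
python3 - <<'E'
from wv import *
from h import *
s,w=wcap();b=capture('side')
f=lambda x,y,z:world(w,170+x/512*171-.5,100+y/3-.5,z)
l1=f(253,177,.0265);l2=f(253,219,.0265)
sc=[f(x,y,.013) for x,y in((145,208),(344,145),(390,303))]
ax=(sc[0]+sc[2])/2; xd=-(sc[2]-sc[0]+0)
front=sc[2]-sc[1]; print('block side',sc[1],sc[2])
bl=f(367,233,.026)
print(l1,l2,bl,'ctr of plate',ax)
an=lambda d:np.degrees(np.arctan2(d[1],d[0]))
u=(sc[1]-sc[0]);u/=np.linalg.norm(u);axis=ax-.006*u
print('axis',axis,'block ang',an(bl-axis),an(u),'line',an(l1-l2),an(l1-axis),np.linalg.norm(l1-axis))
print('mirror top sides',f(190,300,.072),f(320,300,.072))
T=w['world_from_camera'];print('tcp pix in side',pix(b,s['position']),'tool x',an(-np.array([1,0])), R.from_quat(np.roll(s['orientation'],-1)).as_matrix()[:2,:2], s['position'])
E
```

```text
block side [0.46266492 0.40096495 0.013     ] [0.50705166 0.43839956 0.013     ]
[0.48179862 0.3761324  0.0265    ] [0.49447195 0.3812664  0.0265    ] [0.48487666 0.41757443 0.026     ] ctr of plate [0.50730113 0.39265434 0.013     ]
axis [0.51113412 0.38803826 0.013     ] block ang 131.63688379641457 129.70480692530876 line -157.94700668317685 -157.9101466662828 0.03441760401370458
mirror top sides [0.51269139 0.37003977 0.072     ] [0.49920039 0.40325918 0.072     ]
tcp pix in side (np.float64(212.2525800485461), np.float64(108.6171854702178)) tool x 180.0 [[-0.92630323 -0.37677566]
 [-0.37677486  0.92630453]] [0.51144245 0.38976694 0.13983164]
```

The axis is (0.512, 0.388), the tool is aligned, and the turn needed is −71.8°. I'll descend and close gently.

```bash
python3 -m pendant '[{"gripper":-1,"translation":[0.0005,-0.0017,-0.01],"angular":[0,0,0]},{"gripper":-1,"translation":[0,0,-0.015],"angular":[0,0,0]},{"gripper":-1,"translation":[0,0,-0.015],"angular":[0,0,0]},{"gripper":-1,"translation":[0,0,-0.015],"angular":[0,0,0]},{"gripper":-1,"translation":[0,0,-0.015],"angular":[0,0,0]},{"gripper":-1,"translation":[0,0,-0.015],"angular":[0,0,0]},{"gripper":-1,"translation":[0,0,-0.01],"angular":[0,0,0]},{"gripper":-1,"translation":[0,0,-0.007],"angular":[0,0,0]},{"gripper":-1,"translation":[0,0,0],"angular":[0,0,0]},{"gripper":-1,"translation":[0,0,0],"angular":[0,0,0]}]' 8 && python3 -m pendant '[{"gripper":0,"translation":[0,0,0],"angular":[0,0,0]},{"gripper":0.1,"translation":[0,0,0],"angular":[0,0,0]},{"gripper":0.2,"translation":[0,0,0],"angular":[0,0,0]},{"gripper":0.3,"translation":[0,0,0],"angular":[0,0,0]},{"gripper":0.4,"translation":[0,0,0],"angular":[0,0,0]},{"gripper":0.5,"translation":[0,0,0],"angular":[0,0,0]},{"gripper":1,"translation":[0,0,0],"angular":[0,0,0]},{"gripper":1,"translation":[0,0,0],"angular":[0,0,0]},{"gripper":1,"translation":[0,0,0],"angular":[0,0,0]},{"gripper":1,"translation":[0,0,0],"angular":[0,0,0]}]' 8
```

```text
time_s: 4.2
position: [0.5117, 0.3879, 0.0369]
orientation: [0.0, -0.192, 0.981, 0.0]
contact_force: [-0.2, 0.4, 0.5]
finger_gap: 0.0884
grip_force: 0.0
time_s: 5.03
position: [0.5112, 0.3889, 0.0368]
orientation: [0.0, -0.192, 0.981, 0.001]
contact_force: [-0.5, 6.1, -0.4]
finger_gap: 0.0383
grip_force: 8.0
```

It's gripped at 38 mm as expected. I'll turn the first half and check the forces.

```bash
python3 -m pendant '[{"gripper":1,"translation":[-0.0004,0.001,0],"angular":[0,0,-0.03]},{"gripper":1,"translation":[0,0,0],"angular":[0,0,-0.06]},{"gripper":1,"translation":[0,0,0],"angular":[0,0,-0.06]},{"gripper":1,"translation":[0,0,0],"angular":[0,0,-0.06]},{"gripper":1,"translation":[0,0,0],"angular":[0,0,-0.06]},{"gripper":1,"translation":[0,0,0],"angular":[0,0,-0.06]},{"gripper":1,"translation":[0,0,0],"angular":[0,0,-0.06]},{"gripper":1,"translation":[0,0,0],"angular":[0,0,-0.06]},{"gripper":1,"translation":[0,0,0],"angular":[0,0,-0.06]},{"gripper":1,"translation":[0,0,0],"angular":[0,0,-0.06]},{"gripper":1,"translation":[0,0,0],"angular":[0,0,-0.06]},{"gripper":1,"translation":[0,0,0],"angular":[0,0,0]},{"gripper":1,"translation":[0,0,0],"angular":[0,0,0]}]'
```

```text
time_s: 6.12
position: [0.5112, 0.3884, 0.0367]
orientation: [-0.0, 0.121, 0.993, -0.0]
contact_force: [-1.2, -4.7, 1.3]
finger_gap: 0.0377
grip_force: 8.1
```

Forces are small, so I'll do the remaining 0.623 rad.

```bash
python3 -m pendant '[{"gripper":1,"translation":[0,0,0],"angular":[0,0,-0.03]},{"gripper":1,"translation":[0,0,0],"angular":[0,0,-0.06]},{"gripper":1,"translation":[0,0,0],"angular":[0,0,-0.06]},{"gripper":1,"translation":[0,0,0],"angular":[0,0,-0.06]},{"gripper":1,"translation":[0,0,0],"angular":[0,0,-0.06]},{"gripper":1,"translation":[0,0,0],"angular":[0,0,-0.06]},{"gripper":1,"translation":[0,0,0],"angular":[0,0,-0.06]},{"gripper":1,"translation":[0,0,0],"angular":[0,0,-0.06]},{"gripper":1,"translation":[0,0,0],"angular":[0,0,-0.06]},{"gripper":1,"translation":[0,0,0],"angular":[0,0,-0.06]},{"gripper":1,"translation":[0,0,0],"angular":[0,0,-0.053]},{"gripper":1,"translation":[0,0,0],"angular":[0,0,0]},{"gripper":1,"translation":[0,0,0],"angular":[0,0,0]}]' && python3 wv.py w3
```

```text
time_s: 7.2
position: [0.5108, 0.3878, 0.0367]
orientation: [-0.0, 0.419, 0.908, -0.001]
contact_force: [-1.9, -6.7, 4.3]
finger_gap: 0.038
grip_force: 8.0
```

View pics/w3.png

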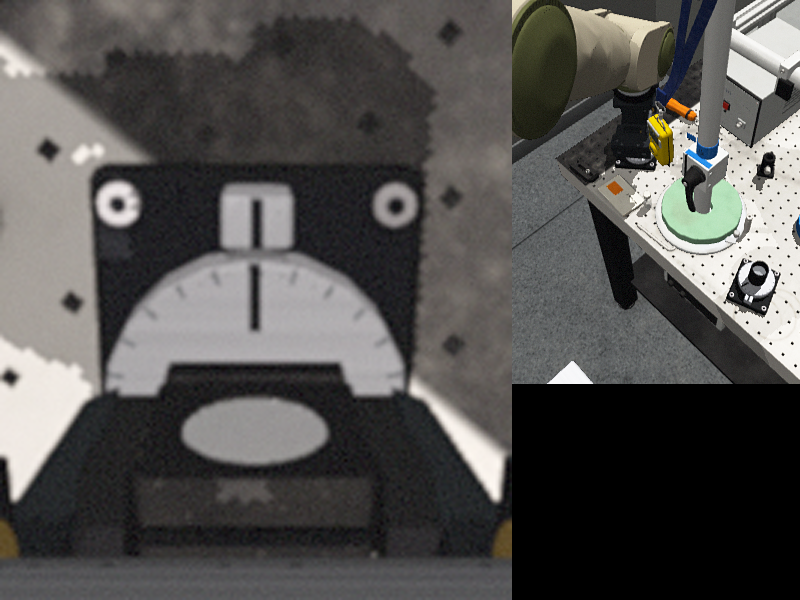

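The table's line (255,265–330) meets the block's line (257,200–248) with almost no error. I'll open and rise straight up.

```bash
python3 -m pendant '[{"gripper":0.1,"translation":[0,0,0],"angular":[0,0,0]},{"gripper":-0.3,"translation":[0,0,0],"angular":[0,0,0]},{"gripper":-1,"translation":[0,0,0],"angular":[0,0,0]},{"gripper":-1,"translation":[0,0,0],"angular":[0,0,0]},{"gripper":-1,"translation":[0,0,0],"angular":[0,0,0]},{"gripper":-1,"translation":[0,0,0],"angular":[0,0,0]},{"gripper":-1,"translation":[0,0,0.008],"angular":[0,0,0]},{"gripper":-1,"translation":[0,0,0.012],"angular":[0,0,0]},{"gripper":-1,"translation":[0,0,0.015],"angular":[0,0,0]},{"gripper":-1,"translation":[0,0,0.015],"angular":[0,0,0]},{"gripper":-1,"translation":[0,0,0.015],"angular":[0,0,0]},{"gripper":-1,"translation":[0,0,0.015],"angular":[0,0,0]},{"gripper":-1,"translation":[0,0,0.015],"angular":[0,0,0]},{"gripper":-1,"translation":[0,0,0.01],"angular":[0,0,0]},{"gripper":-1,"translation":[0,0,0],"angular":[0,0,0]},{"gripper":-1,"translation":[0,0,0],"angular":[0,0,0]},{"gripper":-1,"translation":[0,0,0],"angular":[0,0,0]}]' && python3 wv.py w4
```

```text
time_s: 8.72
position: [0.5108, 0.3886, 0.1409]
orientation: [-0.0, 0.42, 0.908, -0.001]
contact_force: [0.3, -0.0, -0.8]
finger_gap: 0.0882
grip_force: 0.0
```

View pics/w4.png

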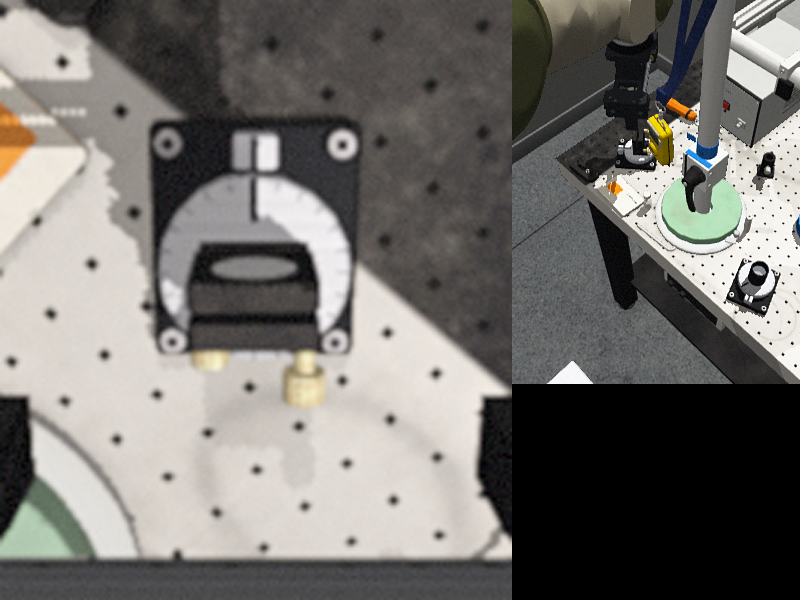

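The lines are still together (254,140–215), the gripper is clear with no contact force, and the lens stage hasn't been touched.

```bash
python3 -c "from bench import *; print(job_done())"
```

```text
the job is handed in; nothing more can be done
None
```

The mirror table's line was turned to meet the index block's line (checked in the wrist camera after release), the lens stage was never touched, and the job is handed in at about 9 s; no verdict came back.

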